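Hang the bench loupes on their swivel hooks

TASK

Put the loupes away on their stand. First clear every flux jar from in front of the stand and stand it upright in the aluminium tray; then turn all three swivel hooks to point straight to the front of the stand (towards the robot), and only when all three face front hang each loupe that is there by its eye on its own hook, behind the upturned pin: round foot on the left hook, square foot on the middle, conical foot on the right (left and right as seen from the robot). Some loupes and jars may be absent; leave the other things where they are.

Things in the scene. Friction and masses are not known exactly. Their poses are not given: they have to be found in the camera images.
- stand: Fixed loupe stand: steel base bar 50 (x) by 360 (y) by 12 high, three upright posts (diameter 16) at its own y = +150 (left hook), 0 (middle), -150 (right), a swivel hook on each. Origin at the centre of its underside; its own -x is its front, towards the robot; yaw within 0.12 rad.
- hook_left (a joint): Swivel of the left hook on its post, rad, anticlockwise from above: 0 = peg points to the stand's back (+x), pi/2 = to its +y, pi or -pi = straight to the front; stops at +-3.34; friction (0.05 N m) holds it. An upturned pin (diameter 10) at the peg's end, 55 from the swivel axis, stands from 110 to 130 above the table: to drag the hook round, grip its top 12 from above.
- hook_left_seat (a point): Where an item hangs on the left hook: top of the level round peg (diameter 8), midway between hub (radius 12, its top 118 above the table) and upturned pin; 30 from the swivel axis, 114 above the table.
- hook_middle (a joint): Swivel of the middle hook on its post, rad, anticlockwise from above: 0 = peg points to the stand's back (+x), pi/2 = to its +y, pi or -pi = straight to the front; stops at +-3.34; friction (0.05 N m) holds it. An upturned pin (diameter 10) at the peg's end, 55 from the swivel axis, stands from 110 to 130 above the table: to drag the hook round, grip its top 12 from above.
- hook_middle_seat (a point): Where an item hangs on the middle hook: top of the level round peg (diameter 8), midway between hub (radius 12, its top 118 above the table) and upturned pin; 30 from the swivel axis, 114 above the table.
- hook_right (a joint): Swivel of the right hook on its post, rad, anticlockwise from above: 0 = peg points to the stand's back (+x), pi/2 = to its +y, pi or -pi = straight to the front; stops at +-3.34; friction (0.05 N m) holds it. An upturned pin (diameter 10) at the peg's end, 55 from the swivel axis, stands from 110 to 130 above the table: to drag the hook round, grip its top 12 from above.
- hook_right_seat (a point): Where an item hangs on the right hook: top of the level round peg (diameter 8), midway between hub (radius 12, its top 118 above the table) and upturned pin; 30 from the swivel axis, 114 above the table.
- loupe_round: Loupe with a ROUND cylindrical foot, diameter 44. Stands upright on it; origin at the centre of its underside, z up, x along the axis of its hanging eye (turning it half round changes nothing). Foot to z = 36; above it the eye's frame, 10 thick (x), 40 wide (y), to z = 80; on top the grip tab, 12 (x) by 22 (y), z = 80 to 108. 0.12 kg. May be absent.
- loupe_round_eye (a point): Middle of the underside of the top bar of the round-footed loupe's hanging eye, 74 above its origin; it rests on the peg when the loupe hangs. The eye is a window open along the loupe's x, 30 wide (y) and 38 high (z = 36 to 74).
- loupe_square: Loupe with a SQUARE foot, 42 by 42. Stands upright on it; origin at the centre of its underside, z up, x along the axis of its hanging eye (turning it half round changes nothing). Foot to z = 36; above it the eye's frame, 10 thick (x), 40 wide (y), to z = 80; on top the grip tab, 12 (x) by 22 (y), z = 80 to 108. 0.12 kg. May be absent.
- loupe_square_eye (a point): Middle of the underside of the top bar of the square-footed loupe's hanging eye, 74 above its origin; it rests on the peg when the loupe hangs. The eye is a window open along the loupe's x, 30 wide (y) and 38 high (z = 36 to 74).
- loupe_cone: Loupe with a CONICAL foot, diameter 48 at the bottom narrowing to 24. Stands upright on it; origin at the centre of its underside, z up, x along the axis of its hanging eye (turning it half round changes nothing). Foot to z = 36; above it the eye's frame, 10 thick (x), 40 wide (y), to z = 80; on top the grip tab, 12 (x) by 22 (y), z = 80 to 108. 0.12 kg. May be absent.
- loupe_cone_eye (a point): Middle of the underside of the top bar of the cone-footed loupe's hanging eye, 74 above its origin; it rests on the peg when the loupe hangs. The eye is a window open along the loupe's x, 30 wide (y) and 38 high (z = 36 to 74).
- jar_left: Amber glass flux jar, black cap, diameter 46 (cap 44, from z = 64), 85 high, 0.18 kg, origin at the centre of its underside; if present it stands in front of the left hook, where the loupe must go. Two or three of the three jars are present.
- jar_middle: Amber glass flux jar, black cap, diameter 46 (cap 44, from z = 64), 85 high, 0.18 kg, origin at the centre of its underside; if present it stands in front of the middle hook, where the loupe must go. Two or three of the three jars are present.
- jar_right: Amber glass flux jar, black cap, diameter 46 (cap 44, from z = 64), 85 high, 0.18 kg, origin at the centre of its underside; if present it stands in front of the right hook, where the loupe must go. Two or three of the three jars are present.
- tray: Fixed low aluminium tray, 240 (x) by 120 (y) by 25 high, walls and floor 4 to 5 thick, origin at the centre of its underside. To the left or to the right of the loupes.
- board_holder: Fixed holder with a green circuit board, 200 by 110, 40 high, on the other side from the tray; origin at the centre of its underside. Bystander.
- screwdriver: Screwdriver lying behind the left end of the stand; origin under its middle. Bystander, leave it where it is.
- solder_reel: Steel solder reel, diameter 50, 42 high, beyond the right end of the stand; origin at the centre of its underside. Bystander, leave it where it is.
- pill_tin: Small round tin, diameter 28, 20 high, between the left and middle places in front of the stand; origin at the centre of its underside. Bystander, leave it where it is.
- heat_sink: Finned aluminium heat sink 26 by 26 by 18 high, between the middle and right places in front of the stand; origin at the centre of its underside. Bystander, leave it where it is.
- module: Small green circuit board 80 by 55, behind the stand; origin at its centre. Bystander, leave it where it is.
- brush: Brush behind the stand; origin under its middle. Bystander, leave it where it is.

How it is judged:
On the way, in this order (a step that is already met when the one before it is completed fails the run):
1. every jar present stands upright in the tray (x of jar_left in the frame of tray between -0.11 and 0.11 m and y of jar_left in the frame of tray between -0.05 and 0.05 m and z of each of jar_left, jar_middle, jar_right in the frame of tray below 0.015 m and angle between each of jar_left, jar_middle, jar_right's own z axis and vertical below 0.15 rad and x of jar_middle in the frame of tray between -0.11 and 0.11 m and y of jar_middle in the frame of tray between -0.05 and 0.05 m and x of jar_right in the frame of tray between -0.11 and 0.11 m and y of jar_right in the frame of tray between -0.05 and 0.05 m), for 0.2 s.
2. all three hooks point to the front, no loupe lifted onto a hook yet ((value of joint hook_left above 2.9 rad or value of joint hook_left below -2.9 rad) and (value of joint hook_middle above 2.9 rad or value of joint hook_middle below -2.9 rad) and (value of joint hook_right above 2.9 rad or value of joint hook_right below -2.9 rad) and distance between each of loupe_round_eye, loupe_square_eye, loupe_cone_eye and hook_left_seat above 0.03 m and distance between each of loupe_round_eye, loupe_square_eye, loupe_cone_eye and hook_middle_seat above 0.03 m and distance between each of loupe_round_eye, loupe_square_eye, loupe_cone_eye and hook_right_seat above 0.03 m), for 0.2 s.
At the end, for the whole second after the job is handed in: Every jar present is upright (within 0.15 rad) in the tray on its floor; all three hooks within 0.24 rad of straight to the front (joint beyond 2.90 or below -2.90); each loupe present hangs at rest (below 0.08 m/s, upright within 0.5 rad) on its own hook, its eye within 25 mm of the hook's seat (all of step 1 and (value of joint hook_left above 2.9 rad or value of joint hook_left below -2.9 rad) and (value of joint hook_middle above 2.9 rad or value of joint hook_middle below -2.9 rad) and (value of joint hook_right above 2.9 rad or value of joint hook_right below -2.9 rad) and distance between loupe_round_eye and hook_left_seat below 0.025 m and angle between each of loupe_round, loupe_square, loupe_cone's own z axis and vertical below 0.5 rad and linear speed of each of loupe_round, loupe_square, loupe_cone below 0.08 m/s and distance between loupe_square_eye and hook_middle_seat below 0.025 m and distance between loupe_cone_eye and hook_right_seat below 0.025 m); the robot touches nothing.
It fails at once if a bystander is moved more than 50 mm (distance of any of screwdriver, solder_reel, pill_tin, heat_sink, module, brush from where it was at the start of the episode above 0.05 m).
Of loupe_round, loupe_square, loupe_cone only 2 to 3 are there at a start; the rules pass over those that are not, and their reading is None.
Of jar_left, jar_middle, jar_right only 2 to 3 are there at a start; the rules pass over those that are not, and their reading is None.
At some moment in a run one of loupe_round, loupe_square, loupe_cone may be knocked a few centimetres aside while the robot is not near it.
It also fails if it takes over 210 s, if anything falls off the work surface, if the arm or the gripper's body presses on something with over 40 N, if the wrist force passes 120 N, or if a joint passes its speed limit or range.

ROBOT

A 6-joint arm with a two-finger parallel gripper is mounted at the origin on the work surface. World frame = base frame: x ahead of the robot, y to its left, z up, the work surface at z = 0. Lengths are in m, angles in rad, forces in N, time in s.
With the tool pointing down it reaches from about 0.35 to 0.975 m from the base axis. Payload 4.9 kg.
Tool frame: the origin (TCP) lies at the very end of the fingers, on their centre line; the grasp point (between the pads) lies 19 mm behind it; z points along the fingers, y is the line along which they close (so a half turn about z gives the same grasp; the last joint's range is limited). The gripper opens to 85 mm and grips with 20 to 120 N. Pads are 22 mm wide; open, the fingers measure 114 mm over their backs; the gripper's body (76 mm by 85 mm) begins 54 mm behind the grasp point. The pads swing forward as they close: fully open they stand 13 mm farther back than shut.
Start: joints at [-1.22, 0.053, 1.613, -0, 1.476, -0.119], TCP at [0.283, -0.557, 0.231] pointing down, gripper open.
Joint ranges: [-3.01, 3.01], [-1.01, 2.22], [0.06, 2.58], [-1.02, 4.17], [0.09, 2.62], [-3.14, 3.14]. Speed limits (rad/s): [2.57, 2.57, 3.14, 3.14, 3.14, 3.14].

INTERFACE

Orientations are given as a unit quaternion [x, y, z, w].
In Python, from station import * gives the robot as it stands.
- The arm moves only by the tool apply_moves, never from a script. Its argument "motion" is a list of rows, each a list of 4 numbers: the shift along the tool's x, y, z as a fraction of full scale, then the turn about the tool's z as a fraction of full scale. In form: [[dx, dy, dz, turn], ...]. A call has 1 to 20 rows; each row shifts and turns the commanded pose from where the row before left it, along the tool's axes as they then stand; what a row does not reach is not made up. Full scale, the value 1, is 500 mm for a shift and 5 degrees for a turn. A row lasts 1/8 s, in which the tool goes at most 62.5 mm and 10.7 degrees, less where a joint would pass 70% of its speed; a pose out of reach is approached as far as the arm can. A call with a number of a shift or a turn outside -1 to 1 is refused whole. A call with a gripper value outside its range is refused whole. "jaw" is the closure, from -1 (fully open) to 1 (shut), set as the call begins (left out, the last holds). The fingers move at their own pace and stop on an object; the grip force is fixed at half the most. Time passes only in rows, so rows that do not move let the fingers close. It gives the time, the measured TCP pose, the force, the opening and the grip force at its end, in the units of the state.
- read_state(): the state, without advancing time (a new reading comes with each control period).
- capture(name): name is "side" or "top"; returns the picture (480x640x3 uint8, red, green, blue); there is no depth.
- camera_params(name): a dict with "fovy" (degrees; the focal length in pixels is half the picture's height over the tangent of half this angle, whatever the lens; pixels are square), "cx", "cy" (the principal point, pixels), "R" (3x3) and "t" (3): a world point X has camera coordinates R X + t. Camera axes: x right, y down, z forward; pixel columns grow to the right and rows downward; lengths in m; the calibration is good to about 2 mm. A picture is of the moment at which its call begins. camera_params takes no time and is no camera call.
- sign_off(): hands the job in; it is judged then, once.
The state is a dict: "time_s": time; "joint_pos": joint angles; "qd": joint speeds; "effort": joint torques, N m; "tcp_pos": TCP position; "tcp_rot": TCP orientation; "force": force on the tool from outside, world axes, zero at the start; "ft_torque": the same for the moment, N m; "gripper_width": finger opening in m; "finger_force": force on a finger pad.
Only numpy, scipy, OpenCV 4.12 (cv2) and the standard library are available. Lean on these libraries where they do the work, as an engineer would, in place of code of your own. Each camera call takes 0.05 s, during which the arm holds its last target. There are 200 camera calls.

## Working session

There is one attempt and no reset: what is moved stays moved. The work goes in short steps, Python scripts to look and compute and a tool call to move; the robot and the scene stay as the last step left them, time stands still between calls to the robot, and variables do not carry over. Pictures are saved under pics/ and viewed, at most 14 in all, crops included, and the job is handed in when it is done.

Besides the shell and the picture viewer there is one more tool, called after ">>>" in YAML: its name, and indented under it one key for each argument. apply_moves: Moves the arm, as the interface text tells. Its arguments: {"type":"object","properties":{"motion":{"type":"array"},"jaw":{"type":"number"}},"required":["motion"]}

```bash
mkdir -p pics; ls; python3 - <<'E'
from station import *
import cv2
for n in("side","top"):
    im=capture(n); cv2.imwrite(f"pics/{n}0.png",im[:,:,::-1]); p=camera_params(n); print(n,p, -p["R"].T@p["t"])
s=read_state(); print(s)
E
```

```text
pics
side {'fovy': 55.5483431754853, 'cx': 317.69011727304706, 'cy': 237.76102346941772, 'R': array([[-0.82842671, -0.56008342, -0.00396772],
       [-0.434921  ,  0.64772871, -0.62553277],
       [ 0.35292054, -0.51648241, -0.78018781]]), 't': array([0.50843723, 0.31184243, 0.66816094])} [0.32102209 0.42787134 0.71837601]
top {'fovy': 43.16035610034542, 'cx': 314.82782076528554, 'cy': 236.82430436895112, 'R': array([[-0.02831482, -0.99934351, -0.02260116],
       [-0.99706345,  0.02984521, -0.07052473],
       [ 0.07115297,  0.0205379 , -0.99725395]]), 't': array([0.0438873 , 0.59965905, 1.24168944])} [5.10790893e-01 4.59848278e-04 1.28156240e+00]
{'time_s': 0.1, 'joint_pos': array([-1.21998793e+00,  5.32733336e-02,  1.61415800e+00,  6.26791454e-07,
        1.47602695e+00, -1.18982558e-01]), 'qd': array([-0.00045052, -0.00184496, -0.0029515 ,  0.00060558, -0.00022592,
       -0.00298834]), 'effort': array([-8.72665942e-05, -3.94904137e+01, -3.71363533e+01, -1.88526819e-04,
        3.91349924e-03, -7.33181537e-06]), 'tcp_pos': array([ 0.28274996, -0.55674381,  0.23019605]), 'tcp_rot': array([ 9.72538257e-01,  2.32741205e-01, -1.07573480e-04, -9.26591537e-04]), 'force': array([-0.5211696 , -0.81851388,  0.62489926]), 'ft_torque': array([ 0.06938478, -0.02341162,  0.01911746]), 'finger_force': 0.0, 'gripper_width': 0.08525550900791025}
```

View pics/side0.png

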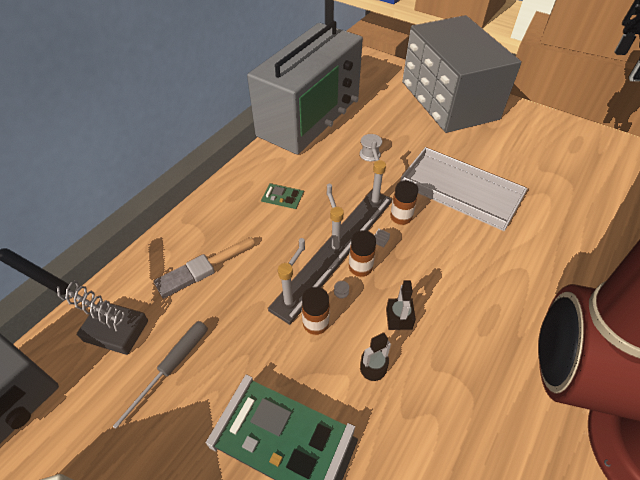

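View pics/top0.png

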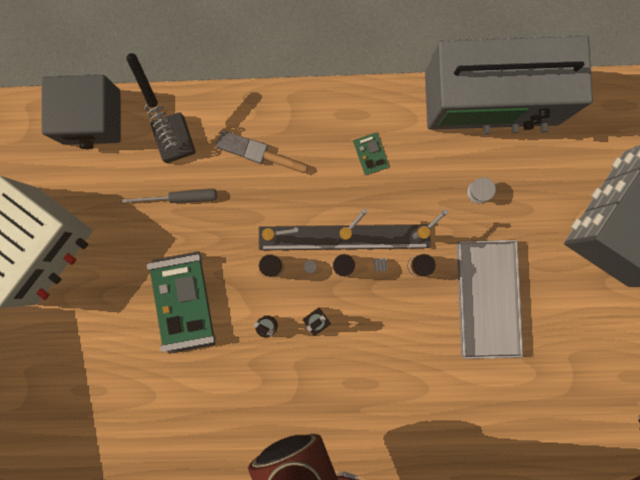

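The side view shows three jars, round loupe (375,358), square loupe (401,305) and no conical loupe. In the top view the jars are at (270,265), (344,265) and (423,265), the tray at (490,299), the hubs at (268,234), (346,234) and (424,232), with the pegs pointing right or back.

```bash
cat > h.py <<'E'
from station import *
import numpy as np, cv2
def ray(n,uv,z):
    p=camera_params(n); f=240/np.tan(np.radians(p["fovy"]/2))
    d=p["R"].T@np.array([(uv[0]-p["cx"])/f,(uv[1]-p["cy"])/f,1]); c=-p["R"].T@p["t"]
    return (c+d*(z-c[2])/d[2]).round(4)
def proj(n,X):
    p=camera_params(n); f=240/np.tan(np.radians(p["fovy"]/2)); q=p["R"]@np.array(X)+p["t"]
    return (p["cx"]+f*q[0]/q[2],p["cy"]+f*q[1]/q[2])
def tri(a,b):
    A=[];B=[]
    for n,uv in(("side",a),("top",b)):
        p=camera_params(n); f=240/np.tan(np.radians(p["fovy"]/2))
        d=p["R"].T@np.array([(uv[0]-p["cx"])/f,(uv[1]-p["cy"])/f,1]); d/=np.linalg.norm(d); c=-p["R"].T@p["t"]
        P=np.eye(3)-np.outer(d,d); A.append(P); B.append(P@c)
    return np.linalg.lstsq(np.vstack(A),np.hstack(B),rcond=None)[0].round(4)
def blobs(mask,amin=15):
    n,_,st,ce=cv2.connectedComponentsWithStats(mask.astype(np.uint8))
    return [(tuple(ce[i].round(1)),tuple(st[i])) for i in range(1,n) if st[i][4]>=amin]
def yaw():
    s=read_state(); x,y,z,w=s["tcp_rot"]; R=np.array([[1-2*(y*y+z*z),2*(x*y-z*w)],[2*(x*y+z*w),1-2*(x*x+z*z)]])
    return s,np.degrees(np.arctan2(R[1,0],R[0,0])),R
def go(x,y,yawdeg=None):
    "tool axis shifts (fraction) to xy; heading of tool x; tool down"
    s,a,R=yaw(); d=np.array([x,y])-s["tcp_pos"][:2]
    return a,(R.T@d)/0.5
E
python3 - <<'E'
from h import *
t=cv2.imread("pics/top0.png"); hsv=cv2.cvtColor(t,cv2.COLOR_BGR2HSV)
roi=np.zeros(t.shape[:2],bool); roi[195:365,240:540]=1
dark=(t.max(2)<50)&roi
for c,s in blobs(dark,60): print("dark",c,s,ray("top",c,.085))
gold=(hsv[...,1]>150)&(hsv[...,0]<30)&(t[...,2]>150)&roi; gold[245:]=0
for c,s in blobs(gold,30): print("gold",c,s,ray("top",c,.118))
gray=(hsv[...,1]<60)&(t[...,2]>90)&roi
for c,s in blobs(gray,20): print("gray",c,s)
a=cv2.resize(t[200:340,245:445],(800,560),interpolation=cv2.INTER_CUBIC); cv2.imwrite("pics/c1.png",a)
b=cv2.imread("pics/side0.png")[140:390,260:460]; cv2.imwrite("pics/c2.png",cv2.resize(b,(480,600),interpolation=cv2.INTER_CUBIC))
E
```

```text
dark (np.float64(343.7), np.float64(264.8)) (np.int32(334), np.int32(255), np.int32(20), np.int32(20), np.int32(314)) [ 0.5393 -0.0302  0.085 ]
dark (np.float64(423.6), np.float64(264.7)) (np.int32(413), np.int32(255), np.int32(22), np.int32(21), np.int32(346)) [ 0.5349 -0.1868  0.085 ]
dark (np.float64(270.0), np.float64(265.3)) (np.int32(260), np.int32(256), np.int32(21), np.int32(20), np.int32(318)) [0.5425 0.1152 0.085 ]
dark (np.float64(315.5), np.float64(326.1)) (np.int32(311), np.int32(320), np.int32(10), np.int32(15), np.int32(63)) [0.421  0.0287 0.085 ]
dark (np.float64(262.0), np.float64(329.8)) (np.int32(257), np.int32(325), np.int32(12), np.int32(12), np.int32(75)) [0.4166 0.1338 0.085 ]
gold (np.float64(423.3), np.float64(231.9)) (np.int32(418), np.int32(227), np.int32(11), np.int32(11), np.int32(98)) [ 0.597  -0.1837  0.118 ]
gold (np.float64(267.4), np.float64(233.8)) (np.int32(263), np.int32(229), np.int32(10), np.int32(11), np.int32(91)) [0.6024 0.1156 0.118 ]
gold (np.float64(345.1), np.float64(232.8)) (np.int32(340), np.int32(228), np.int32(11), np.int32(11), np.in
[... 627 characters left out ...]
float64(489.5), np.float64(299.1)) (np.int32(457), np.int32(240), np.int32(66), np.int32(118), np.int32(6962))
gray (np.float64(342.9), np.float64(246.0)) (np.int32(263), np.int32(243), np.int32(164), np.int32(6), np.int32(614))
gray (np.float64(380.3), np.float64(264.4)) (np.int32(375), np.int32(259), np.int32(12), np.int32(12), np.int32(120))
gray (np.float64(309.8), np.float64(266.4)) (np.int32(304), np.int32(261), np.int32(12), np.int32(12), np.int32(114))
gray (np.float64(315.8), np.float64(320.9)) (np.int32(307), np.int32(314), np.int32(19), np.int32(17), np.int32(143))
gray (np.float64(265.7), np.float64(325.2)) (np.int32(254), np.int32(319), np.int32(19), np.int32(17), np.int32(130))
```

View pics/c1.png

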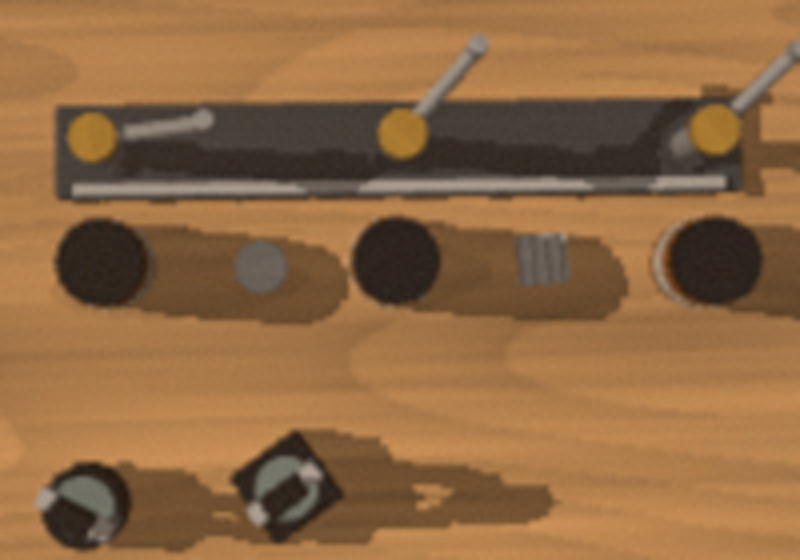

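View pics/c2.png

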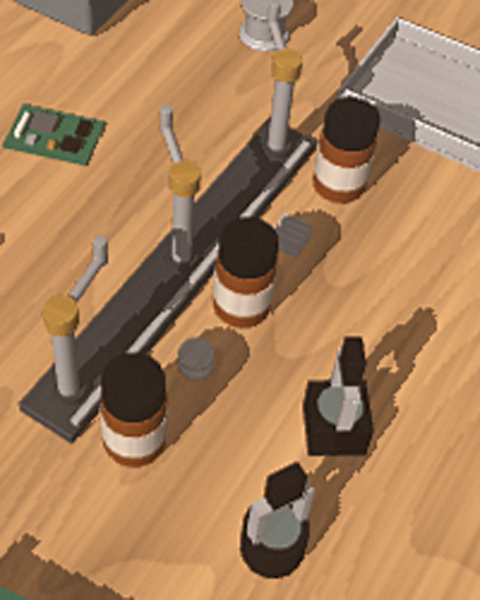

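The crops show both loupes standing, with the eyes turned about 30–40° off. The pin tops are at top-view pixels (296,229.5), (364.5,211) and (443,212). Next I turn the tool square to the stand and go above the right jar.

>>> apply_moves:
  motion:
    - [0,0,0,0.93]
    - [0,0,0,0.93]
    - [0,0,0,0.93]
    - [0,0,0,0.93]
    - [0,0,0,0.93]
    - [0,0,0,0.93]
    - [0.063,-0.0925,0,0]
    - [0.063,-0.0925,0,0]
    - [0.063,-0.0925,0,0]
    - [0.063,-0.0925,0,0]
    - [0.063,-0.0925,0,0]
    - [0.063,-0.0925,0,0]
    - [0.063,-0.0925,0,0]
    - [0.063,-0.0925,0,0]
    - [0,0,0,0]
  jaw: -1

```text
time_s: 1.98
tcp_pos: [0.5424, -0.1885, 0.2307]
tcp_rot: [1.0, -0.006, -0.0, -0.001]
force: [0.4, -0.1, 0.2]
gripper_width: 0.0857
finger_force: 0.0
```

```bash
python3 - <<'E'
from h import *
print(yaw()[:2]); print(go(.535,-.187))
t=cv2.imread("pics/top0.png"); hsv=cv2.cvtColor(t,cv2.COLOR_BGR2HSV)
gray=((hsv[...,1]<60)&(t[...,2]>90)).astype(np.uint8); gray[:238]=0; gray[:,:450]=0; gray[:,540:]=0
c=max(cv2.findContours(gray,0,2)[0],key=cv2.contourArea); r=cv2.minAreaRect(c); print(r)
print([ray("top",q,.02) for q in cv2.boxPoints(r)], ray("top",r[0],.02))
for p in((295.8,229.5),(364.5,211),(443.2,212)): print("pin",ray("top",p,.13))
E
```

```text
({'time_s': 1.975, 'joint_pos': array([-4.64370118e-01, -6.64927366e-02,  1.73259858e+00,  6.19002792e-04,
        1.47663081e+00,  1.11810433e+00]), 'qd': array([-0.06189997, -0.00903405,  0.01190437, -0.03159135,  0.00327449,
       -0.02404079]), 'effort': array([ 1.69625670e+00, -3.41334450e+01, -3.72812426e+01,  2.61293594e-01,
       -1.91222434e-02,  1.52523466e-01]), 'tcp_pos': array([ 0.54238717, -0.18850285,  0.23065099]), 'tcp_rot': array([ 9.99982570e-01, -5.86830240e-03, -3.76532423e-04, -5.29470991e-04]), 'force': array([ 0.43485323, -0.06731991,  0.23152984]), 'ft_torque': array([ 0.03183985,  0.031042  , -0.07247881]), 'finger_force': 0.0, 'gripper_width': 0.08565759200404287}, np.float64(-0.6724389860505334))
(np.float64(-0.6724389860505334), array([-0.0148086 , -0.00283208]))
((489.4339904785156, 298.98114013671875), (117.19363403320312, 60.46461486816406), 87.51044464111328)
[array([ 0.5818, -0.2672,  0.02  ]), array([ 0.5835, -0.3918,  0.02  ]), array([ 0.344 , -0.3897,  0.02  ]), array([ 0.3418, -0.2669,  0.02  ])] [ 0.462  -0.3289  0.02  ]
pin [0.608 0.06  0.13 ]
pin [ 0.6394 -0.0718  0.13  ]
pin [ 0.6329 -0.221   0.13  ]
```

>>> apply_moves:
  motion:
    - [-0.018,-0.003,0.0,0]
    - [0,0,0,0]
    - [0,0,0.08,0]
    - [0,0,0.08,0]
    - [0,0,0.08,0]
    - [0,0,0.06,0]
    - [0,0,0.04,0]
    - [0,0,0.02,0]
    - [0,0,0,0]
    - [0,0,0,0]

```text
time_s: 3.22
tcp_pos: [0.5333, -0.1906, 0.0528]
tcp_rot: [1.0, -0.009, 0.001, 0.001]
force: [0.1, 0.3, 0.2]
gripper_width: 0.0854
finger_force: 0.0
```

>>> apply_moves:
  motion:
    - [0,0,0,0]
    - [0,0,0,0]
    - [0,0,0,0]
    - [0,0,0,0]
    - [0,0,0,0]
    - [0,0,-0.02,0]
    - [0,0,-0.05,0]
    - [0,0,-0.08,0]
    - [0,0,-0.05,0]
    - [0,0,0,0]
  jaw: 1

```text
time_s: 4.47
tcp_pos: [0.5333, -0.1904, 0.1534]
tcp_rot: [1.0, -0.009, 0.002, 0.001]
force: [1.3, 0.7, -1.7]
gripper_width: 0.0435
finger_force: 61.3
```

```bash
python3 - <<'E'
from h import *
s=read_state(); print(s["gripper_width"],s["tcp_pos"],go(.53,-.329))
E
```

```text
0.04347678680508212 [ 0.53327388 -0.19036344  0.15336692] (np.float64(-0.9769183989950457), array([-0.00181939,  0.27734414]))
```

>>> apply_moves:
  motion:
    - [0,0.06,0,0]
    - [0,0.08,0,0]
    - [0,0.08,0,0]
    - [0,0.057,0,0]
    - [0,0,0,0]
    - [0,0,0.06,0]
    - [0,0,0.06,0]
    - [0,0,0.04,0]
    - [0,0,0.02,0]
    - [0,0,0.007,0]
    - [0,0,0,0]
    - [0,0,0,0]

```text
time_s: 5.98
tcp_pos: [0.5306, -0.329, 0.0591]
tcp_rot: [1.0, -0.009, 0.001, 0.001]
force: [-0.4, 0.4, -2.3]
gripper_width: 0.0433
finger_force: 61.5
```

>>> apply_moves:
  motion:
    - [0,0,0,0]
    - [0,0,0,0]
    - [0,0,0,0]
    - [0,0,0,0]
    - [0,0,-0.04,0]
    - [0,0,-0.08,0]
    - [0,0,-0.08,0]
    - [0,0,-0.08,0]
    - [0,0,-0.04,0]
    - [0,-0.085,0,0]
    - [0,-0.085,0,0]
    - [0,-0.085,0,0]
    - [0,-0.085,0,0]
    - [0,-0.085,0,0]
    - [0,-0.085,0,0]
    - [0.002,-0.085,0,0]
    - [0,0,0,0]
    - [0,0,0,0]
  jaw: -1

```text
time_s: 8.22
tcp_pos: [0.5358, -0.0313, 0.2176]
tcp_rot: [1.0, -0.008, -0.0, 0.0]
force: [0.7, -0.1, 0.5]
gripper_width: 0.0853
finger_force: 0.0
```

```bash
python3 - <<'E'
from h import *
s=read_state(); print(s["gripper_width"],s["tcp_pos"],go(.5373,-.0302))
t=capture("top"); dark=(t.max(2)<50); dark[:,:450]=0; dark[:,540:]=0; dark[:200]=0; dark[400:]=0
for c,s in blobs(dark,60): print(c,s,ray("top",c,.09))
E
```

```text
0.08526904413742922 [ 0.53581962 -0.03134716  0.21764352] (np.float64(-0.9716370197402414), array([ 0.00292143, -0.00234419]))
(np.float64(494.7), np.float64(264.0)) (np.int32(483), np.int32(254), np.int32(24), np.int32(21), np.int32(373)) [ 0.5322 -0.3242  0.09  ]
```

>>> apply_moves:
  motion:
    - [0.003,-0.002,0.0,0]
    - [0,0,0.08,0]
    - [0,0,0.08,0]
    - [0,0,0.08,0]
    - [0,0,0.06,0]
    - [0,0,0.02,0]
    - [0,0,0.011,0]
    - [0,0,0,0]
    - [0,0,0,0]

```text
time_s: 9.4
tcp_pos: [0.5386, -0.0303, 0.0538]
tcp_rot: [1.0, -0.009, 0.001, 0.0]
force: [1.2, 0.7, 0.4]
gripper_width: 0.0856
finger_force: 0.0
```

>>> apply_moves:
  motion:
    - [0,0,0,0]
    - [0,0,0,0]
    - [0,0,0,0]
    - [0,0,0,0]
    - [0,0,0,0]
    - [0,0,-0.02,0]
    - [0,0,-0.05,0]
    - [0,0,-0.08,0]
    - [0,0,-0.08,0]
    - [0,0,-0.08,0]
    - [0,0,0,0]
  jaw: 1

```text
time_s: 10.78
tcp_pos: [0.5393, -0.0301, 0.2111]
tcp_rot: [1.0, -0.008, 0.003, 0.0]
force: [0.0, -0.1, -1.1]
gripper_width: 0.0434
finger_force: 61.1
```

```bash
python3 - <<'E'
from h import *
s=read_state(); print(s["gripper_width"],s["tcp_pos"],go(.462,-.329))
E
```

```text
0.04341351338402856 [ 0.53932538 -0.03011521  0.2111467 ] (np.float64(-0.9690464293670943), array([-0.14451564,  0.60030013]))
```

>>> apply_moves:
  motion:
    - [-0.018,0.075,0,0]
    - [-0.018,0.075,0,0]
    - [-0.018,0.075,0,0]
    - [-0.018,0.075,0,0]
    - [-0.018,0.075,0,0]
    - [-0.018,0.075,0,0]
    - [-0.018,0.075,0,0]
    - [-0.018,0.075,0,0]
    - [0,0,0,0]
    - [0,0,0.08,0]
    - [0,0,0.08,0]
    - [0,0,0.07,0]
    - [0,0,0.04,0]
    - [0,0,0.02,0]
    - [0,0,0.011,0]
    - [0,0,0,0]
    - [0,0,0,0]

```text
time_s: 12.9
tcp_pos: [0.461, -0.3294, 0.0579]
tcp_rot: [1.0, -0.009, 0.001, 0.001]
force: [0.5, -0.6, -2.2]
gripper_width: 0.0438
finger_force: 61.1
```

>>> apply_moves:
  motion:
    - [0,0,0,0]
    - [0,0,0,0]
    - [0,0,0,0]
    - [0,0,0,0]
    - [0,0,-0.06,0]
    - [0,0,-0.08,0]
    - [0,0,-0.1,0]
    - [0,0,-0.08,0]
    - [0.0142,-0.089,0,0]
    - [0.0142,-0.089,0,0]
    - [0.0142,-0.089,0,0]
    - [0.0142,-0.089,0,0]
    - [0.0142,-0.089,0,0]
    - [0.0142,-0.089,0,0]
    - [0.0142,-0.089,0,0]
    - [0.0142,-0.089,0,0]
    - [0.0142,-0.089,0,0]
    - [0.0142,-0.089,0,0]
    - [0,0,0,0]
    - [0,0,0,0]
  jaw: -1

```text
time_s: 15.4
tcp_pos: [0.5388, 0.1147, 0.2166]
tcp_rot: [1.0, -0.008, -0.0, 0.0]
force: [-0.2, 0.1, -0.4]
gripper_width: 0.0853
finger_force: 0.0
```

```bash
python3 - <<'E'
from h import *
s=read_state(); print(s["gripper_width"],s["tcp_pos"],go(.5405,.1152))
t=capture("top"); dark=(t.max(2)<50); dark[:,:450]=0; dark[:,540:]=0; dark[:200]=0; dark[400:]=0
for c,s in blobs(dark,60): print(c,s,ray("top",c,.09))
E
```

```text
0.08528374513730393 [0.53883157 0.11465467 0.21662785] (np.float64(-0.9680699140156227), array([ 0.00331795, -0.00114688]))
(np.float64(494.7), np.float64(263.8)) (np.int32(484), np.int32(254), np.int32(23), np.int32(21), np.int32(377)) [ 0.5326 -0.3242  0.09  ]
(np.float64(497.8), np.float64(299.3)) (np.int32(487), np.int32(289), np.int32(23), np.int32(21), np.int32(389)) [ 0.4636 -0.3268  0.09  ]
```

>>> apply_moves:
  motion:
    - [0.003,-0.001,0.0,0]
    - [0,0,0.08,0]
    - [0,0,0.08,0]
    - [0,0,0.08,0]
    - [0,0,0.06,0]
    - [0,0,0.02,0]
    - [0,0,0.009,0]
    - [0,0,0,0]
    - [0,0,0,0]

```text
time_s: 16.58
tcp_pos: [0.5416, 0.1154, 0.0538]
tcp_rot: [1.0, -0.009, 0.001, -0.0]
force: [-0.2, -0.8, 0.7]
gripper_width: 0.0855
finger_force: 0.0
```

>>> apply_moves:
  motion:
    - [0,0,0,0]
    - [0,0,0,0]
    - [0,0,0,0]
    - [0,0,0,0]
    - [0,0,0,0]
    - [0,0,-0.02,0]
    - [0,0,-0.05,0]
    - [0,0,-0.08,0]
    - [0,0,-0.08,0]
    - [0,0,-0.08,0]
    - [0,0,-0.03,0]
    - [0,0,0,0]
  jaw: 1

```text
time_s: 18.08
tcp_pos: [0.5406, 0.1155, 0.2225]
tcp_rot: [1.0, -0.009, 0.0, -0.0]
force: [-0.1, -1.0, -2.5]
gripper_width: 0.0433
finger_force: 61.2
```

```bash
python3 - <<'E'
from h import *
s=read_state(); print(s["gripper_width"],s["tcp_pos"],go(.392,-.33))
E
```

```text
0.0433245378011108 [0.54059902 0.11552882 0.2224865 ] (np.float64(-0.9782087945107895), array([-0.28194238,  0.8960015 ]))
```

>>> apply_moves:
  motion:
    - [-0.028,0.0896,0,0]
    - [-0.028,0.0896,0,0]
    - [-0.028,0.0896,0,0]
    - [-0.028,0.0896,0,0]
    - [-0.028,0.0896,0,0]
    - [-0.028,0.0896,0,0]
    - [-0.028,0.0896,0,0]
    - [-0.028,0.0896,0,0]
    - [-0.028,0.0896,0,0]
    - [-0.028,0.0896,0,0]
    - [0,0,0,0]
    - [0,0,0.08,0]
    - [0,0,0.08,0]
    - [0,0,0.08,0]
    - [0,0,0.05,0]
    - [0,0,0.02,0]
    - [0,0,0.015,0]
    - [0,0,0,0]
    - [0,0,0,0]

```text
time_s: 20.45
tcp_pos: [0.3935, -0.3307, 0.061]
tcp_rot: [1.0, -0.009, 0.001, 0.001]
force: [0.0, -0.5, -2.6]
gripper_width: 0.0437
finger_force: 61.7
```

>>> apply_moves:
  motion:
    - [0,0,0,0]
    - [0,0,0,0]
    - [0,0,0,0]
    - [0,0,0,0]
    - [0,0,-0.06,0]
    - [0,0,-0.08,0]
    - [0,0,-0.1,0]
    - [0,0,-0.1,0]
    - [0,0,0,0]
    - [0,0,0,0]
  jaw: -1

```text
time_s: 21.7
tcp_pos: [0.3927, -0.3299, 0.2293]
tcp_rot: [1.0, -0.009, -0.0, -0.0]
force: [-1.3, 0.4, -0.6]
gripper_width: 0.0857
finger_force: 0.0
```

```bash
python3 - <<'E'
from h import *
s=read_state(); print(s["gripper_width"],s["tcp_pos"],go(.6329,-.221))
for n in ("top","side"):
    t=capture(n); cv2.imwrite(f"pics/{n}1.png",t[:,:,::-1])
    if n=="side": break
    dark=(t.max(2)<50); dark[:,:250]=0; dark[:,540:]=0; dark[:200]=0; dark[400:]=0
    for c,s in blobs(dark,40): print(c,s,ray("top",c,.09))
E
```

```text
0.08570466555531207 [ 0.3926899  -0.32993607  0.22934786] (np.float64(-0.9829425960941545), array([ 0.47661194, -0.22608159]))
(np.float64(494.7), np.float64(263.8)) (np.int32(483), np.int32(254), np.int32(24), np.int32(21), np.int32(380)) [ 0.5326 -0.3242  0.09  ]
(np.float64(497.8), np.float64(299.4)) (np.int32(487), np.int32(289), np.int32(23), np.int32(21), np.int32(389)) [ 0.4634 -0.3268  0.09  ]
(np.float64(259.4), np.float64(312.3)) (np.int32(254), np.int32(308), np.int32(12), np.int32(9), np.int32(50)) [0.4511 0.1376 0.09  ]
(np.float64(510.3), np.float64(340.3)) (np.int32(488), np.int32(323), np.int32(52), np.int32(36), np.int32(845)) [ 0.3842 -0.3469  0.09  ]
```

View pics/side1.png

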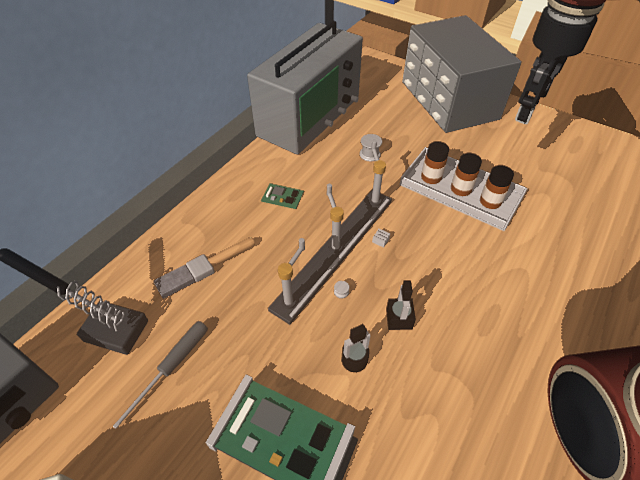

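Three jars stand in the tray. The round loupe was knocked and is now at (355,350) in the side view. Next come the hooks, starting with the right one.

>>> apply_moves:
  motion:
    - [0.053,-0.025,0,0]
    - [0.053,-0.025,0,0]
    - [0.053,-0.025,0,0]
    - [0.053,-0.025,0,0]
    - [0.053,-0.025,0,0]
    - [0.053,-0.025,0,0]
    - [0.053,-0.025,0,0]
    - [0.053,-0.025,0,0]
    - [0.053,-0.026,0,0]
    - [0,0,0,-1]
    - [0,0,0,-1]
    - [0,0,0,-1]
    - [0,0,0,-1]
    - [0,0,0,-1]
    - [0,0,0,-1]
    - [0,0,0,-1]
    - [0,0,0,-1]
    - [0,0,0,-1]
    - [0,0,0,-1]
    - [0,0,0,-1]

```text
time_s: 24.3
tcp_pos: [0.6324, -0.2208, 0.2271]
tcp_rot: [0.89, 0.455, -0.001, -0.002]
force: [-0.7, -0.0, 0.7]
gripper_width: 0.0855
finger_force: 0.0
```

>>> apply_moves:
  motion:
    - [0,0,0,-1]
    - [0,0,0,-1]
    - [0,0,0,-1]
    - [0,0,0,-1]
    - [0,0,0,-1]
    - [0,0,0,-1]
    - [0,0,0,-1]
    - [0,0,0,-1]
    - [0,0,0,-1]
    - [0,0,0,-1]
    - [0,0,0,-1]
    - [0,0,0,-1]
    - [0,0,0,-1]
    - [0,0,0,-1]
    - [0,0,0,-1]
    - [0,0,0,-1]
    - [0,0,0,0]

```text
time_s: 26.42
tcp_pos: [0.6325, -0.2209, 0.2275]
tcp_rot: [0.391, 0.92, 0.0, -0.002]
force: [0.6, -0.5, 0.2]
gripper_width: 0.0855
finger_force: 0.0
```

```bash
python3 - <<'E'
from h import *
s=read_state(); print(s["tcp_pos"],s["joint_pos"],go(.633,-.221))
E
```

```text
[ 0.63247467 -0.2208786   0.22750245] [-4.46971979e-01  1.61112120e-01  1.50260357e+00 -2.00821957e-06
  1.48137774e+00 -1.21417155e+00] (np.float64(133.95719266367044), array([-0.00090407,  0.00058778]))
```

>>> apply_moves:
  motion:
    - [0,0,0.08,0]
    - [0,0,0.08,0]
    - [0,0,0.04,0]
    - [0,0,0.015,0]
    - [0,0,0,0]
    - [0,0,0,0]

```text
time_s: 27.18
tcp_pos: [0.6344, -0.2218, 0.1244]
tcp_rot: [0.391, 0.921, -0.0, 0.002]
force: [-0.4, 0.1, 1.1]
gripper_width: 0.085
finger_force: 0.0
```

>>> apply_moves:
  motion:
    - [0,0,0,0]
    - [0,0,0,0]
    - [0,0,0,0]
    - [0,0,0,0]
    - [0,0,0,0]
    - [0,0,0,0]
    - [0,0,0,0]
  jaw: 1

```text
time_s: 28.05
tcp_pos: [0.6333, -0.2215, 0.1226]
tcp_rot: [0.391, 0.921, -0.0, 0.0]
force: [-1.2, -1.1, 2.5]
gripper_width: 0.0059
finger_force: 58.7
```

>>> apply_moves:
  motion:
    - [0.0,-0.0096,0,1]
    - [0.0,-0.0096,0,1]
    - [0.0,-0.0096,0,1]
    - [0.0,-0.0096,0,1]
    - [0.0,-0.0096,0,1]
    - [0.0,-0.0096,0,1]
    - [0,0,0,0]

```text
time_s: 28.92
tcp_pos: [0.6094, -0.2364, 0.1226]
tcp_rot: [0.615, 0.788, 0.0, 0.001]
force: [1.9, -0.8, 0.7]
gripper_width: 0.0054
finger_force: 58.8
```

```bash
python3 - <<'E'
from h import *
s,a,R=yaw(); p=s["tcp_pos"]; hub=np.array([.597,-.1837]); d=p[:2]-hub
print(p,a,s["gripper_width"],s["finger_force"],s["force"],np.hypot(*d),np.degrees(np.arctan2(d[1],d[0])))
t=capture("side"); cv2.imwrite("pics/s2.png",cv2.resize(t[120:260,300:480,::-1],(720,560),interpolation=cv2.INTER_CUBIC))
E
```

```text
[ 0.60939416 -0.236397    0.12261888] 104.0512784472043 0.005361605542744155 58.763530254364014 [ 1.8853454  -0.79367319  0.72981171] 0.05413491253652369 -76.76476951804958
```

View pics/s2.png

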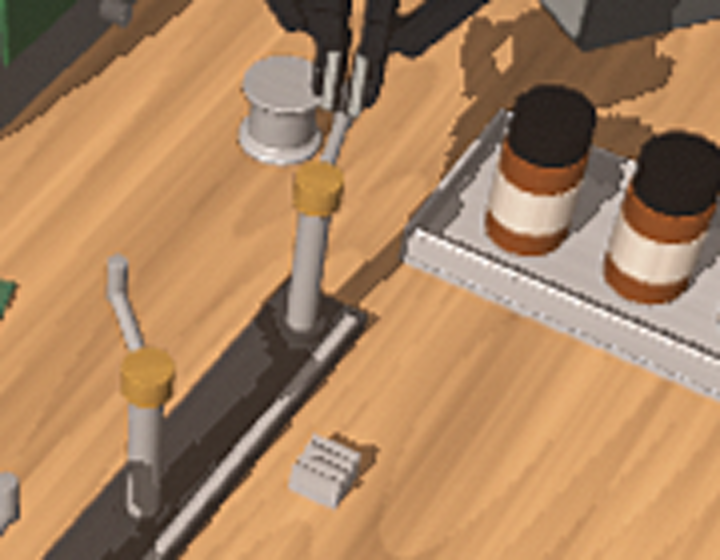

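The pin is held between the finger tips and the hook follows. I carry on round to the front.

>>> apply_moves:
  motion:
    - [0.0,-0.0096,0,1]
    - [0.0,-0.0096,0,1]
    - [0.0,-0.0096,0,1]
    - [0.0,-0.0096,0,1]
    - [0.0,-0.0096,0,1]
    - [0.0,-0.0096,0,1]
    - [0.0,-0.0096,0,1]
    - [0.0,-0.0096,0,1]
    - [0.0,-0.0096,0,1]
    - [0.0,-0.0096,0,1]
    - [0.0,-0.0096,0,1]
    - [0.0,-0.0096,0,1]
    - [0.0,-0.0096,0,1]
    - [0.0,-0.0096,0,1]
    - [0,0,0,0]

```text
time_s: 30.85
tcp_pos: [0.5517, -0.2145, 0.1227]
tcp_rot: [0.956, 0.293, 0.004, -0.0]
force: [8.4, 3.4, -1.8]
gripper_width: 0.0057
finger_force: 58.7
```

```bash
python3 - <<'E'
from h import *
s,a,R=yaw(); p=s["tcp_pos"]; hub=np.array([.597,-.1837]); d=p[:2]-hub
print(p,a,s["gripper_width"],s["force"],np.hypot(*d),np.degrees(np.arctan2(d[1],d[0])))
print(go(.542,-.1827))
E
```

```text
[ 0.55167873 -0.21447751  0.12269789] 34.06752848069915 0.005728333646355751 [ 8.44554231  3.41496186 -1.7877807 ] 0.05478387388803032 -145.8197188575694
(np.float64(34.06752848069915), array([ 0.01956582, -0.06349118]))
```

>>> apply_moves:
  motion:
    - [0.001,-0.0096,0,1]
    - [0.001,-0.0096,0,1]
    - [0.0005,-0.0096,0,1]
    - [0.0005,-0.0096,0,1]
    - [0.0005,-0.0096,0,1]
    - [0.0005,-0.0096,0,1]
    - [0.0005,-0.0096,0,1]
    - [0,0,0,0]
    - [0,0,0,0]

```text
time_s: 31.98
tcp_pos: [0.5439, -0.1843, 0.1228]
tcp_rot: [1.0, -0.008, 0.005, 0.001]
force: [11.8, -2.3, -6.5]
gripper_width: 0.0057
finger_force: 58.5
```

```bash
python3 - <<'E'
from h import *
s,a,R=yaw(); p=s["tcp_pos"]; hub=np.array([.597,-.1837]); d=p[:2]-hub
print(p,a,s["gripper_width"],s["force"],np.hypot(*d),np.degrees(np.arctan2(d[1],d[0])))
E
```

```text
[ 0.54391028 -0.18430062  0.12283026] -0.9214131738565207 0.005655624929454408 [11.8100703  -2.26190532 -6.50148342] 0.053093121180924185 -179.3518258885941
```

>>> apply_moves:
  motion:
    - [0,0,0,0]
    - [0,0,0,0]
    - [0,0,0,0]
    - [0,0,0,0]
    - [0,0,-0.04,0]
    - [0,0,-0.05,0]
    - [0,0,-0.05,0]
    - [0,0,-0.06,0]
    - [0.047,-0.057,0,0]
    - [0.047,-0.057,0,0]
    - [0.047,-0.057,0,0]
    - [0.047,-0.057,0,0]
    - [0,0,0,-1]
    - [0,0,0,-1]
    - [0,0,0,-1]
    - [0,0,0,-1]
    - [0,0,0,-1]
    - [0,0,0,-1]
    - [0,0,0,-1]
    - [0,0,0,-1]
  jaw: -1

```text
time_s: 34.48
tcp_pos: [0.6367, -0.0717, 0.2242]
tcp_rot: [0.942, 0.335, 0.001, 0.0]
force: [-1.2, 0.1, -0.1]
gripper_width: 0.0853
finger_force: 0.0
```

>>> apply_moves:
  motion:
    - [0,0,0,-1]
    - [0,0,0,-1]
    - [0,0,0,-1]
    - [0,0,0,-1]
    - [0,0,0,-1]
    - [0,0,0,-1]
    - [0,0,0,-1]
    - [0,0,0,-1]
    - [0,0,0,-1]
    - [0,0,0,-1]
    - [0,0,0,-1]
    - [0,0,0,-1]
    - [0,0,0,-1]
    - [0,0,0,-1]
    - [0,0,0,-1]
    - [0,0,0,-1]
    - [0,0,0,-1]
    - [0,0,0,-1]
    - [0,0,0,-1]
    - [0,0,0,-0.5]

```text
time_s: 36.98
tcp_pos: [0.6367, -0.0717, 0.2242]
tcp_rot: [0.37, 0.929, 0.0, 0.001]
force: [-0.2, -0.3, 0.3]
gripper_width: 0.0855
finger_force: 0.0
```

```bash
python3 - <<'E'
from h import *
s=read_state(); print(s["tcp_pos"],s["joint_pos"],go(.6394,-.0718))
E
```

```text
[ 0.63667084 -0.07172025  0.2242487 ] [-2.28271617e-01  9.22898369e-02  1.58307452e+00  5.48218634e-05
  1.46440843e+00 -1.04189457e+00] (np.float64(136.61678769844846), array([-0.00407652,  0.00363325]))
```

>>> apply_moves:
  motion:
    - [-0.004,0.003,0.06,0]
    - [0,0,0.08,0]
    - [0,0,0.05,0]
    - [0,0,0.017,0]
    - [0,0,0,0]
    - [0,0,0,0]

```text
time_s: 37.72
tcp_pos: [0.64, -0.0722, 0.1211]
tcp_rot: [0.37, 0.929, 0.0, 0.002]
force: [1.0, 0.3, 0.1]
gripper_width: 0.0854
finger_force: 0.0
```

>>> apply_moves:
  motion:
    - [0,0,0,0]
    - [0,0,0,0]
    - [0,0,0,0]
    - [0,0,0,0]
    - [0,0,0,0]
    - [0,0,0,0]
    - [0,-0.0096,0,1]
    - [0,-0.0096,0,1]
    - [0,-0.0096,0,1]
    - [0,-0.0096,0,1]
    - [0,-0.0096,0,1]
    - [0,-0.0096,0,1]
    - [0,-0.0096,0,1]
    - [0,-0.0096,0,1]
    - [0,-0.0096,0,1]
    - [0,-0.0096,0,1]
    - [0,0,0,0]
  jaw: 1

```text
time_s: 39.85
tcp_pos: [0.5964, -0.0909, 0.119]
tcp_rot: [0.728, 0.686, 0.0, 0.0]
force: [1.2, 0.5, 0.6]
gripper_width: 0.0065
finger_force: 58.7
```

```bash
python3 - <<'E'
from h import *
s,a,R=yaw(); p=s["tcp_pos"]; hub=np.array([.5998,-.034]); d=p[:2]-hub
print(p,a,s["gripper_width"],s["force"],R.T@s["force"][:2],np.hypot(*d),np.degrees(np.arctan2(d[1],d[0])))
E
```

```text
[ 0.59644079 -0.09091574  0.11899742] 86.5568916045162 0.006492402089980249 [1.19561918 0.50079598 0.59803688] [0.57169781 1.16338424] 0.05701478225790483 -93.3777179280528
```

>>> apply_moves:
  motion:
    - [0.0003,-0.0096,0,1]
    - [0.0003,-0.0096,0,1]
    - [0.0003,-0.0096,0,1]
    - [0.0003,-0.0096,0,1]
    - [0.0003,-0.0096,0,1]
    - [0.0003,-0.0096,0,1]
    - [0.0003,-0.0096,0,1]
    - [0.0003,-0.0096,0,1]
    - [0.0003,-0.0096,0,1]
    - [0.0003,-0.0096,0,1]
    - [0.0003,-0.0096,0,1]
    - [0.0003,-0.0096,0,1]
    - [0.0003,-0.0096,0,1]
    - [0.0003,-0.0096,0,1]
    - [0.0003,-0.0096,0,1]
    - [0.0003,-0.0096,0,1]
    - [0.0003,-0.0096,0,1]
    - [0,-0.005,0,0.5]
    - [0,0,0,0]
    - [0,0,0,0]

```text
time_s: 42.35
tcp_pos: [0.5442, -0.036, 0.119]
tcp_rot: [1.0, -0.008, 0.0, 0.0]
force: [0.7, -2.7, 0.7]
gripper_width: 0.0065
finger_force: 58.7
```

```bash
python3 - <<'E'
from h import *
s,a,R=yaw(); p=s["tcp_pos"]; hub=np.array([.5998,-.034]); d=p[:2]-hub
print(p,a,s["gripper_width"],s["force"],R.T@s["force"][:2],np.hypot(*d),np.degrees(np.arctan2(d[1],d[0])))
print(go(.608,.06))
E
```

```text
[ 0.54420677 -0.03600458  0.11895931] -0.9235364626440283 0.006532908970177291 [ 0.74520139 -2.71981758  0.65880726] [0.78894261 2.70745154] 0.05562936349183736 -177.93492584322496
(np.float64(-0.9235364626440283), array([ 0.12447506, -0.19404065]))
```

>>> apply_moves:
  motion:
    - [0,0,0,0]
    - [0,0,0,0]
    - [0,0,0,0]
    - [0,0,0,0]
    - [0,0,-0.04,0]
    - [0,0,-0.05,0]
    - [0,0,-0.05,0]
    - [0,0,-0.06,0]
    - [0.042,-0.065,0,0]
    - [0.042,-0.065,0,0]
    - [0.042,-0.065,0,0]
    - [0,0,0,0]
    - [0,0,0,-1]
    - [0,0,0,-1]
    - [0,0,0,-1]
    - [0,0,0,-1]
    - [0,0,0,-1]
    - [0,0,0,-1]
    - [0,0,0,-1]
    - [0,0,0,-1]
  jaw: -1

```text
time_s: 44.85
tcp_pos: [0.6084, 0.06, 0.2201]
tcp_rot: [0.942, 0.335, 0.0, 0.0]
force: [0.6, -0.3, -0.6]
gripper_width: 0.0854
finger_force: 0.0
```

>>> apply_moves:
  motion:
    - [0,0,0,-1]
    - [0,0,0,-1]
    - [0,0,0,-1]
    - [0,0,0,-1]
    - [0,0,0,-1]
    - [0,0,0,-1]
    - [0,0,0,-1]
    - [0,0,0,-1]
    - [0,0,0,-1]
    - [0,0,0,-1]
    - [0,0,0,-1]
    - [0,0,0,-0.4]
    - [0,0,0,0]

```text
time_s: 46.48
tcp_pos: [0.6085, 0.0605, 0.2195]
tcp_rot: [0.669, 0.743, 0.0, 0.0]
force: [-0.2, -0.3, 0.1]
gripper_width: 0.0853
finger_force: 0.0
```

```bash
python3 - <<'E'
from h import *
s=read_state(); print(s["tcp_pos"],s["joint_pos"],go(.6085,.06))
E
```

```text
[0.60851484 0.06045254 0.21945306] [-2.25798386e-02  2.81327548e-02  1.65804414e+00 -8.59730669e-05
  1.45479596e+00 -1.26302235e-01] (np.float64(95.9434213495885), array([-0.00089715, -0.00012323]))
```

>>> apply_moves:
  motion:
    - [0,0,0.06,0]
    - [0,0,0.08,0]
    - [0,0,0.04,0]
    - [0,0,0.018,0]
    - [0,0,0,0]
    - [0,0,0,0]

```text
time_s: 47.22
tcp_pos: [0.6097, 0.0609, 0.1216]
tcp_rot: [0.669, 0.743, 0.001, 0.001]
force: [0.8, -0.3, 0.3]
gripper_width: 0.0854
finger_force: 0.0
```

>>> apply_moves:
  motion:
    - [0,0,0,0]
    - [0,0,0,0]
    - [0,0,0,0]
    - [0,0,0,0]
    - [0,0,0,0]
    - [0,0,0,0]
    - [0,-0.0096,0,1]
    - [0,-0.0096,0,1]
    - [0,-0.0096,0,1]
    - [0,-0.0096,0,1]
    - [0,-0.0096,0,1]
    - [0,-0.0096,0,1]
    - [0,-0.0096,0,1]
    - [0,-0.0096,0,1]
    - [0,-0.0096,0,1]
    - [0,-0.0096,0,1]
    - [0,0,0,0]
  jaw: 1

```text
time_s: 49.35
tcp_pos: [0.5645, 0.0745, 0.12]
tcp_rot: [0.92, 0.391, 0.001, -0.0]
force: [2.6, 1.6, -0.8]
gripper_width: 0.0064
finger_force: 58.7
```

```bash
python3 - <<'E'
from h import *
s,a,R=yaw(); p=s["tcp_pos"]; hub=np.array([.6024,.1156]); d=p[:2]-hub
print(p,a,s["gripper_width"],s["force"],R.T@s["force"][:2],np.hypot(*d),np.degrees(np.arctan2(d[1],d[0])))
E
```

```text
[0.5645227  0.07448305 0.12000563] 46.070086924910214 0.006352897660266586 [ 2.5568518   1.59644159 -0.75858708] [2.92362191 0.73383626] 0.0559043249246666 -132.65155134656038
```

>>> apply_moves:
  motion:
    - [0.0006,-0.0096,0,1]
    - [0.0006,-0.0096,0,1]
    - [0.0004,-0.0096,0,1]
    - [0.0004,-0.0096,0,1]
    - [0.0004,-0.0096,0,1]
    - [0.0004,-0.0096,0,1]
    - [0.0004,-0.0096,0,1]
    - [0.0004,-0.0096,0,1]
    - [0.0004,-0.0096,0,1]
    - [0.0,-0.006,0,0.5]
    - [0,0,0,0]
    - [0,0,0,0]

```text
time_s: 50.85
tcp_pos: [0.548, 0.1151, 0.12]
tcp_rot: [1.0, -0.012, 0.001, 0.001]
force: [3.9, -2.5, -1.9]
gripper_width: 0.0059
finger_force: 58.7
```

>>> apply_moves:
  motion:
    - [0,0,0,0]
    - [0,0,0,0]
    - [0,0,0,0]
    - [0,0,0,0]
    - [0,0,-0.04,0]
    - [0,0,-0.05,0]
    - [0,0,-0.08,0]
    - [0,0,-0.08,0]
    - [-0.05,0,-0.05,0]
    - [-0.09,0.09,0,0]
    - [-0.09,0.09,0,0]
    - [-0.05,0.09,0,0]
    - [0,0.09,0,0]
    - [0,0.09,0,0]
    - [0,0,0,0]
    - [0,0,0,0]
  jaw: -1

```text
time_s: 52.85
tcp_pos: [0.4032, -0.1036, 0.2708]
tcp_rot: [1.0, -0.013, 0.001, -0.0]
force: [0.6, -0.4, 0.1]
gripper_width: 0.0857
finger_force: 0.0
```

```bash
python3 - <<'E'
from h import *
s,a,R=yaw();print(s["tcp_pos"],a)
for n in("side","top"):
    im=capture(n)[:,:,::-1]; cv2.imwrite(f"pics/{n}3.png",im)
    if n=="top": cv2.imwrite("pics/c3.png",cv2.resize(im[200:340,240:440],(800,560),interpolation=cv2.INTER_CUBIC))
    else: cv2.imwrite("pics/c4.png",cv2.resize(im[150:390,260:460],(500,600),interpolation=cv2.INTER_CUBIC))
E
```

```text
[ 0.40318639 -0.10358549  0.27083058] -1.4925946571201962
```

View pics/c3.png

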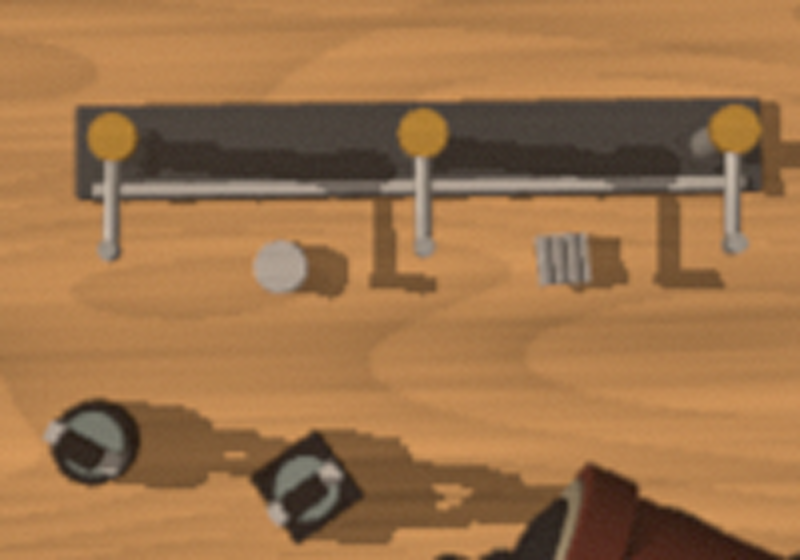

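View pics/c4.png

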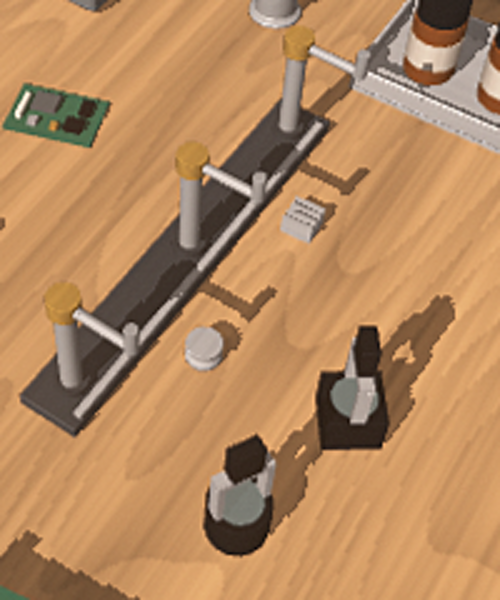

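All three hooks now point to the front. In c3 the square loupe's foot centre is at (308,486) with its tab at about (302,490). The round loupe's foot is at (95,442) with its tab at about (82,450).

```bash
python3 - <<'E'
from h import *
f=lambda x,y:(240+x/4,200+y/4)
for n,foot,tab,l1,l2,sd in(("sq",(308,486),(302,490),(278,512),(330,472),(407.6,290)),("rd",(95,442),(82,450),(55,435),(110,463),(358.4,334))):
    print(n,ray("top",f(*foot),.036),ray("top",f(*tab),.106),tri(sd,f(*tab)))
    a,b=ray("top",f(*l1),.08),ray("top",f(*l2),.08); d=a-b; print((a+b)/2,np.degrees(np.arctan2(d[1],d[0]))-90)
t=cv2.imread("pics/top3.png")
sq=(t.max(2)<55).astype(np.uint8)
for x0,y0,x1,y1 in((300,305,335,340),(250,298,277,325)):
    m=np.zeros_like(sq); m[y0:y1,x0:x1]=sq[y0:y1,x0:x1]
    c=np.vstack(cv2.findContours(m,0,2)[0]); r=cv2.minAreaRect(c); print(r, ray("top",r[0],.03), [ray("top",q,.036)[:2] for q in cv2.boxPoints(r)])
for n,c in(("hubM",(423,133)),("pinM",(424,246)),("hubL",(111,137)),("pinL",(108,250))): print(n,ray("top",f(*c),.118 if n[0]=="h" else .13))
print(go(.4,0))
E
```

```text
sq [0.4266 0.0266 0.036 ] [0.4295 0.0281 0.106 ] [0.4257 0.0271 0.0983]
[0.4267  0.02775 0.08   ] 35.76545164614829
rd [0.4518 0.1348 0.036 ] [0.4515 0.1336 0.106 ] [0.4499 0.1345 0.0944]
[0.45065 0.13635 0.08   ] -28.32615282972997
((316.4053955078125, 321.06756591796875), (19.41335678100586, 18.9483642578125), 54.462318420410156) [0.4271 0.0279 0.03  ] [array([0.4331, 0.0549]), array([0.4545, 0.0228]), array([0.4219, 0.0007]), array([0.4005, 0.0328])]
((263.37298583984375, 308.962158203125), (16.615854263305664, 20.291927337646484), 72.89727020263672) [0.4547 0.1362 0.03  ] [array([0.4657, 0.1602]), array([0.4768, 0.1201]), array([0.4442, 0.1109]), array([0.4332, 0.1509])]
hubM [ 0.5989 -0.0352  0.118 ]
pinM [ 0.5443 -0.0336  0.13  ]
hubL [0.6015 0.115  0.118 ]
pinL [0.5468 0.1165 0.13  ]
(np.float64(-1.3875001071595938), array([-0.01146577, -0.20567752]))
```

>>> apply_moves:
  motion:
    - [0.01,-0.066,0,0]
    - [0.011,-0.066,0,0]
    - [0.011,-0.066,0,0]
    - [0.01,-0.065,0,0]
    - [0,0,0.05,-1]
    - [0,0,0.05,-1]
    - [0,0,0,-1]
    - [0,0,0,-1]
    - [0,0,0,-1]
    - [0,0,0,-1]
    - [0,0,0,-1]
    - [0,0,0,-0.4]
    - [0,0,0,0]
    - [0,0,0,0]

```text
time_s: 54.7
tcp_pos: [0.4274, 0.0273, 0.2199]
tcp_rot: [0.952, 0.305, 0.0, -0.0]
force: [0.2, -1.2, -0.4]
gripper_width: 0.0855
finger_force: 0.0
```

```bash
python3 - <<'E'
from h import *
s=read_state(); print(s["tcp_pos"],s["joint_pos"],go(.427,.0275))
E
```

```text
[0.42741972 0.0273154  0.21987314] [-1.10314310e-01 -4.43646490e-01  2.06061452e+00  1.54007667e-05
  1.52459712e+00  8.40664315e-01] (np.float64(35.512897602891535), array([-0.00046883, -0.00078815]))
```

>>> apply_moves:
  motion:
    - [0,0,0.08,0]
    - [0,0,0.08,0]
    - [0,0,0.06,0]
    - [0,0,0.03,0]
    - [0,0,0.018,0]
    - [0,0,0,0]
    - [0,0,0,0]

```text
time_s: 55.58
tcp_pos: [0.4284, 0.0269, 0.0871]
tcp_rot: [0.952, 0.305, 0.001, 0.0]
force: [-0.8, 0.1, 1.1]
gripper_width: 0.0851
finger_force: 0.0
```

>>> apply_moves:
  motion:
    - [0,0,0,0]
    - [0,0,0,0]
    - [0,0,0,0]
    - [0,0,0,0]
    - [0,0,0,0]
    - [0,0,0,0]
    - [0,0,-0.01,0]
    - [0,0,-0.03,0]
    - [0,0,-0.05,0]
    - [0,0,-0.04,0]
    - [0,0,0,1]
    - [0,0,0,1]
    - [0,0,0,1]
    - [0,0,0,1]
    - [0,0,0,1]
    - [0,0,0,1]
    - [0,0,0,1]
    - [0,0,0,0.3]
    - [0,0,0,0]
  jaw: 1

```text
time_s: 57.95
tcp_pos: [0.4275, 0.027, 0.1512]
tcp_rot: [1.0, -0.008, 0.0, 0.0]
force: [0.3, -0.2, -0.7]
gripper_width: 0.0207
finger_force: 58.7
```

```bash
python3 - <<'E'
from h import *
s=read_state(); print(s["tcp_pos"],s["gripper_width"],go(.47,-.0336))
im=capture("side")[:,:,::-1]; cv2.imwrite("pics/s5.png",im[150:350,280:480].repeat(3,0).repeat(3,1)[:600])
E
```

```text
[0.42753778 0.02698887 0.15124435] 0.020651226069897957 (np.float64(-0.9353133497662375), array([0.08689116, 0.11977532]))
```

View pics/s5.png

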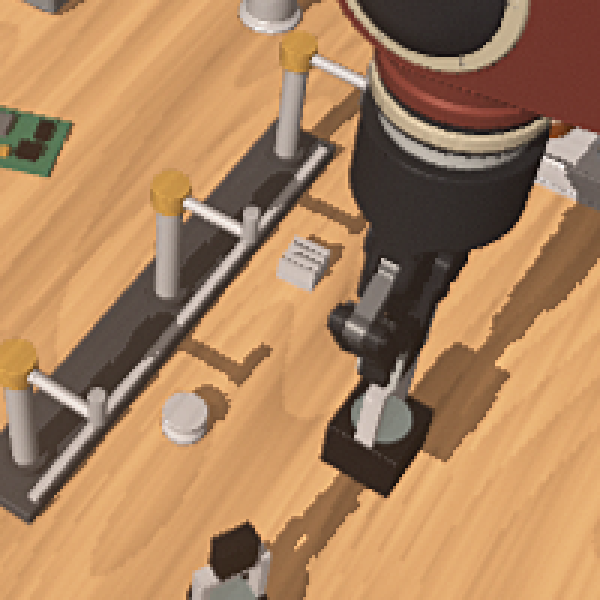

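The loupe is held upright with its foot edges square to the stand. I slide it over the middle pin.

>>> apply_moves:
  motion:
    - [0,0.06,0,0]
    - [0,0.059,0,0]
    - [0,0,0,0]
    - [0.04,0,0,0]
    - [0.04,0,0,0]
    - [0.04,0,0,0]
    - [0.02,0,0,0]
    - [0,0,0,0]
    - [0,0,0,0]

```text
time_s: 59.12
tcp_pos: [0.4959, -0.0334, 0.1506]
tcp_rot: [1.0, -0.008, -0.0, -0.0]
force: [0.6, -0.2, -1.5]
gripper_width: 0.0204
finger_force: 59.1
```

```bash
python3 - <<'E'
from h import *
s=read_state(); print(s["tcp_pos"],s["gripper_width"],s["force"],go(.566,-.035))
im=capture("side")[:,:,::-1]; cv2.imwrite("pics/s6.png",im[150:300,270:420].repeat(4,0).repeat(4,1)[:600])
E
```

```text
[ 0.49586371 -0.0334145   0.15062844] 0.020404907821177327 [ 0.55537289 -0.18283244 -1.51333135] (np.float64(-0.9667659614570316), array([0.14030609, 0.00080379]))
```

View pics/s6.png

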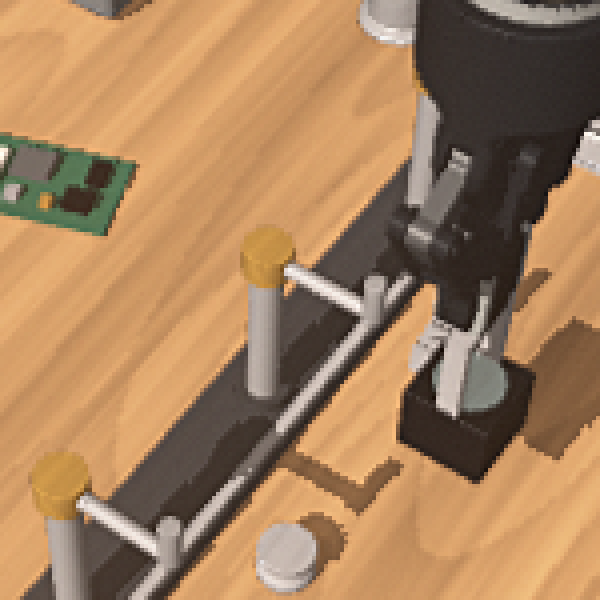

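The loupe stands in line in front of the middle pin at (374,300). I push it in over the pin.

>>> apply_moves:
  motion:
    - [0.014,0,0,0]
    - [0.014,0,0,0]
    - [0.014,0,0,0]
    - [0.014,0,0,0]
    - [0.014,0,0,0]
    - [0.014,0,0,0]
    - [0.014,0,0,0]
    - [0.014,0,0,0]
    - [0.014,0,0,0]
    - [0.014,0,0,0]
    - [0,0,0,0]
    - [0,0,0,0]

```text
time_s: 60.68
tcp_pos: [0.5663, -0.0348, 0.1507]
tcp_rot: [1.0, -0.009, -0.0, -0.0]
force: [0.2, -0.6, -0.6]
gripper_width: 0.0207
finger_force: 59.1
```

>>> apply_moves:
  motion:
    - [0,0,0.01,0]
    - [0,0,0.01,0]
    - [0,0,0.01,0]
    - [0,0,0.008,0]
    - [0,0,0,0]
    - [0,0,0,0]

```text
time_s: 61.42
tcp_pos: [0.5665, -0.0349, 0.1319]
tcp_rot: [1.0, -0.009, 0.0, 0.0]
force: [-0.5, -0.5, -1.3]
gripper_width: 0.0205
finger_force: 59.1
```

```bash
python3 - <<'E'
from h import *
s=read_state(); print(s["tcp_pos"],s["gripper_width"],s["force"])
E
```

```text
[ 0.56652226 -0.03490149  0.13191695] 0.020460015795006 [-0.48617813 -0.46438391 -1.30509712]
```

>>> apply_moves:
  motion:
    - [0,0,0.004,0]
    - [0,0,0.003,0]
    - [0,0,0.002,0]
    - [0,0,0,0]
    - [0,0,0,0]

```text
time_s: 62.05
tcp_pos: [0.5664, -0.0349, 0.1273]
tcp_rot: [1.0, -0.009, 0.0, 0.0]
force: [0.6, 0.1, -0.6]
gripper_width: 0.0208
finger_force: 59.1
```

>>> apply_moves:
  motion:
    - [0,0,0,0]
    - [0,0,0,0]
    - [0,0,0,0]
    - [0,0,0,0]
    - [0,0,0,0]
    - [0,0,-0.03,0]
    - [0,0,-0.05,0]
    - [0,0,-0.06,0]
    - [0,0,-0.06,0]
    - [-0.05,0,0,0]
    - [-0.06,0,0,0]
    - [-0.06,-0.06,0,0]
    - [-0.05,-0.07,0,0]
    - [0,-0.07,0,0]
    - [0,-0.07,0,0]
    - [0,0,0,0]
    - [0,0,0,0]
  jaw: -1

```text
time_s: 64.18
tcp_pos: [0.4589, 0.1017, 0.2281]
tcp_rot: [1.0, -0.008, 0.001, 0.0]
force: [-0.2, -0.3, 0.3]
gripper_width: 0.085
finger_force: 0.0
```

```bash
python3 - <<'E'
from h import *
s=read_state(); print(s["tcp_pos"],s["joint_pos"],go(.451,.135))
a=capture("top")[:,:,::-1]; b=capture("side")[:,:,::-1]
cv2.imwrite("pics/m7.png",np.hstack([cv2.resize(a[200:340,245:385],(400,400)),cv2.resize(b[150:390,260:460],(400,480))[:400]]))
E
```

```text
[0.45894598 0.10167818 0.22806775] [ 5.98036379e-02 -3.31578505e-01  1.96487348e+00 -4.79938497e-04
  1.50729892e+00  1.64761330e+00] (np.float64(-0.9730494064209941), array([-0.01702141, -0.06636414]))
```

View pics/m7.png

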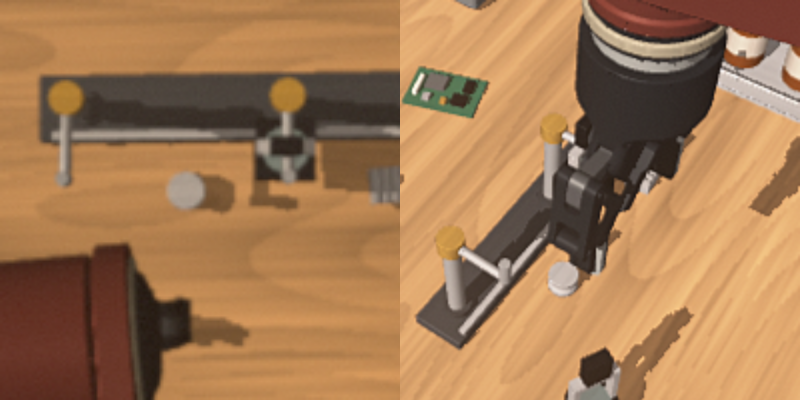

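The square loupe hangs upright on the middle hook, with its tab at (287,148) in the left pane. The round loupe has not moved since it was measured.

>>> apply_moves:
  motion:
    - [-0.017,-0.066,0,0]
    - [0,0,0,1]
    - [0,0,0,1]
    - [0,0,0,1]
    - [0,0,0,1]
    - [0,0,0,1]
    - [0,0,0,0.4]
    - [0,0,0,0]
    - [0,0,0,0]

```text
time_s: 65.4
tcp_pos: [0.4509, 0.1349, 0.2273]
tcp_rot: [0.97, -0.242, -0.0, -0.0]
force: [-0.1, 0.4, -0.2]
gripper_width: 0.0857
finger_force: 0.0
```

```bash
python3 - <<'E'
from h import *
s=read_state(); print(s["tcp_pos"],s["joint_pos"][5],go(.451,.135))
E
```

```text
[0.45085063 0.13493017 0.22732113] 2.191396967505626 (np.float64(-27.968893997278855), array([ 0.00019835, -0.00026346]))
```

Down to TCP z 0.087 (0.140 m, 0.28 of full scale), grip, lift, and turn back 27°.

>>> apply_moves:
  motion:
    - [0,0,0.08,0]
    - [0,0,0.08,0]
    - [0,0,0.06,0]
    - [0,0,0.04,0]
    - [0,0,0.02,0]
    - [0,0,0,0]
    - [0,0,0,0]

```text
time_s: 66.28
tcp_pos: [0.4517, 0.1353, 0.0885]
tcp_rot: [0.97, -0.242, 0.001, -0.0]
force: [-0.0, -0.3, 0.2]
gripper_width: 0.0852
finger_force: 0.0
```

>>> apply_moves:
  motion:
    - [0,0,0,0]
    - [0,0,0,0]
    - [0,0,0,0]
    - [0,0,0,0]
    - [0,0,0,0]
    - [0,0,0,0]
    - [0,0,-0.01,0]
    - [0,0,-0.03,0]
    - [0,0,-0.05,0]
    - [0,0,-0.04,0]
    - [0,0,0,-1]
    - [0,0,0,-1]
    - [0,0,0,-1]
    - [0,0,0,-1]
    - [0,0,0,-1]
    - [0,0,0,-0.4]
    - [0,0,0,0]
  jaw: 1

```text
time_s: 68.4
tcp_pos: [0.4509, 0.1352, 0.1527]
tcp_rot: [1.0, -0.009, 0.0, -0.0]
force: [-0.4, -0.4, -1.7]
gripper_width: 0.0207
finger_force: 58.8
```

```bash
python3 - <<'E'
from h import *
s=read_state(); print(s["tcp_pos"],s["gripper_width"],s["force"],go(.5,.117))
im=capture("side")[:,:,::-1]; cv2.imwrite("pics/s8.png",im[200:400,260:460].repeat(3,0).repeat(3,1))
E
```

```text
[0.45086386 0.13520627 0.15269892] 0.020690005104511158 [-0.4464685  -0.39926989 -1.71230304] (np.float64(-1.0251864485071815), array([0.09890802, 0.03464843]))
```

View pics/s8.png

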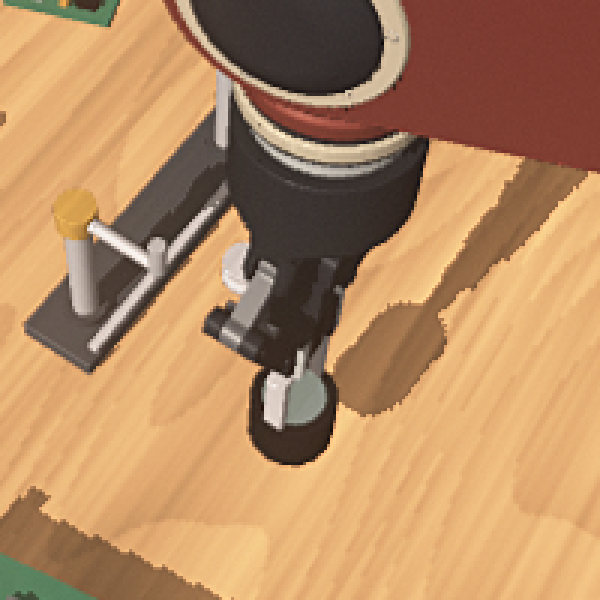

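The round loupe is held upright and square. I slide it onto the left hook.

>>> apply_moves:
  motion:
    - [0,0.035,0,0]
    - [0,0,0,0]
    - [0.04,0,0,0]
    - [0.03,0,0,0]
    - [0.02,0,0,0]
    - [0.014,0,0,0]
    - [0.014,0,0,0]
    - [0.014,0,0,0]
    - [0.014,0,0,0]
    - [0.014,0,0,0]
    - [0.014,0,0,0]
    - [0.014,0,0,0]
    - [0.014,0,0,0]
    - [0.014,0,0,0]
    - [0.014,0,0,0]
    - [0.004,0,0,0]
    - [0,0,0,0]
    - [0,0,0,0]

```text
time_s: 70.7
tcp_pos: [0.5673, 0.1156, 0.1523]
tcp_rot: [1.0, -0.009, -0.0, 0.0]
force: [0.1, 0.9, -1.7]
gripper_width: 0.0206
finger_force: 59.0
```

>>> apply_moves:
  motion:
    - [0,0,0.01,0]
    - [0,0,0.01,0]
    - [0,0,0.01,0]
    - [0,0,0.008,0]
    - [0,0,0.004,0]
    - [0,0,0.003,0]
    - [0,0,0.001,0]
    - [0,0,0,0]
    - [0,0,0,0]

```text
time_s: 71.82
tcp_pos: [0.5676, 0.1156, 0.1295]
tcp_rot: [1.0, -0.009, 0.0, -0.0]
force: [-0.2, 0.8, -0.8]
gripper_width: 0.0206
finger_force: 59.0
```

>>> apply_moves:
  motion:
    - [0,0,0,0]
    - [0,0,0,0]
    - [0,0,0,0]
    - [0,0,0,0]
    - [0,0,0,0]
    - [0,0,-0.03,0]
    - [0,0,-0.05,0]
    - [0,0,-0.06,0]
    - [0,0,-0.06,0]
    - [-0.05,0,0,0]
    - [-0.07,0,0,0]
    - [-0.08,0.07,0,0]
    - [-0.08,0.09,0,0]
    - [-0.06,0.09,0,0]
    - [0,0.1,0,0]
    - [0,0.1,0,0]
    - [0,0.1,0,0]
    - [0,0.1,0,0]
    - [0,0,0,0]
  jaw: -1

```text
time_s: 74.2
tcp_pos: [0.3916, -0.2091, 0.2305]
tcp_rot: [1.0, -0.011, 0.0, 0.001]
force: [0.5, 0.6, 0.6]
gripper_width: 0.0851
finger_force: 0.0
```

```bash
python3 - <<'E'
from h import *
s=read_state(); print(s["tcp_pos"],s["force"])
a=capture("top")[:,:,::-1]; b=capture("side")[:,:,::-1]
cv2.imwrite("pics/m9.png",np.hstack([cv2.resize(a[190:370,245:545],(450,270)).copy() if 0 else cv2.copyMakeBorder(cv2.resize(a[190:370,245:545],(400,240)),0,160,0,0,0),cv2.resize(b[130:350,240:460],(400,400))]))
E
```

```text
[ 0.39162674 -0.20909035  0.23053545] [0.48045466 0.60582456 0.62889964]
```

View pics/m9.png

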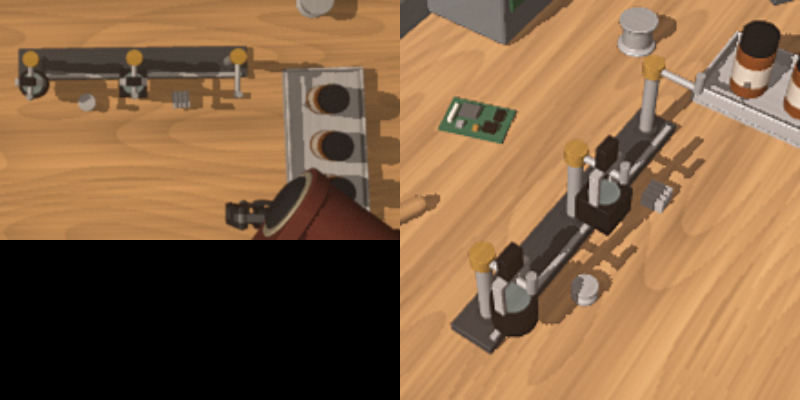

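The round loupe hangs on the left hook (513,290) and the square one on the middle hook (605,195). All hooks face front and the jars stand in the tray.

```bash
python3 -c "
from station import *
print(sign_off())"
```

```text
the job is handed in; nothing more can be done
None
```

I handed the job in with all three jars standing in the tray, all hooks facing front, the round loupe on the left hook and the square one on the middle; there was no conical loupe, and sign-off gave no verdict.

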